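Pack the carry tray for the microscope room

ROBOT

A 6-joint arm with a two-finger parallel gripper is mounted at the origin on a cart in front of the work surface, level with it; the furniture and walls round the work are solid. World frame = base frame: x ahead of the robot, y to its left, z up, the work surface at z = 0. Lengths are in mm, angles in rad, forces in N, time in s.
With the tool pointing down it reaches from about 325 to 775 mm from the base axis. Payload 5.5 kg.
Tool frame: the origin (TCP) lies at the very end of the fingers, on their centre line; the grasp point (between the pads) lies 19 mm behind it; z points along the fingers, y is the line along which they close (so a half turn about z gives the same grasp; the last joint's range is limited). The gripper opens to 85 mm and grips with 20 to 120 N. Pads are 22 mm wide; open, the fingers measure 114 mm over their backs; the gripper's body (76 mm by 85 mm) begins 54 mm behind the grasp point. The pads swing forward as they close: fully open they stand 13 mm farther back than shut.
Start: joints at [1.118, 0.091, 1.231, -0, 1.82, -0.057], TCP at [231.333, 553.626, 231.275] pointing down, gripper open.
Joint ranges: [-2.87, 2.87], [-0.86, 2.18], [0.17, 2.46], [-1.51, 4.65], [0.06, 2.69], [-2.65, 2.65]. Speed limits (rad/s): [2.57, 2.57, 3.01, 3.14, 3.14, 3.14].

INTERFACE

Orientations are given as a unit quaternion [w, x, y, z].
In Python, from cell import sensors, read_camera, camera_params, robot, masks_of, pinpoint gives the robot as it stands.
- The arm moves only by the tool drive_tool, never from a script. Its argument "commands" is a list of rows, each an object of numbers: "x", "y", "z": the shift along the tool's x, y, z as a fraction of full scale; "ax", "ay", "az": the turn, a rotation vector about the tool's x, y, z as a fraction of full scale. In form: [{"x": .., "y": .., "z": .., "ax": .., "ay": .., "az": ..}, ...]. A call has 1 to 10 rows; each row shifts and turns the commanded pose from where the row before left it, along the tool's axes as they then stand; what a row does not reach is not made up. Full scale, the value 1, is 75 cm for a shift and 60 degrees for a turn. A row lasts 1/8 s, in which the tool goes at most 62.5 mm and 10.7 degrees, less where a joint would pass 70% of its speed; a pose out of reach is approached as far as the arm can. A call with a number of a shift or a turn outside -1 to 1 is refused whole. A call with a gripper value outside its range is refused whole. "jaw" is the finger opening in mm, from 0 to 85.4, set as the call begins (left out, the last holds). The fingers move at their own pace and stop on an object; "grip_force" is the grip in N (left out, the last holds). Time passes only in rows, so rows that do not move let the fingers close. It gives the time, the measured TCP pose, the force, the opening and the grip force at its end, in the units of the state.
- sensors.sense(): the state, without advancing time (a new reading comes with each control period).
- read_camera(name): name is "scene" or "top" or "wrist"; returns the picture (420x560x3 uint8, red, green, blue); there is no depth.
- camera_params(name): a dict with "fx", "fy", "cx", "cy" (pixels), "rvec" (rotation vector, rad) and "tvec" (3), from world to camera coordinates, as OpenCV has them. Camera axes: x right, y down, z forward; pixel columns grow to the right and rows downward; lengths in mm; the calibration is good to about 2 mm. A picture is of the moment at which its call begins: read the wrist's pose just before it. camera_params takes no time and is no camera call; for the wrist camera it gives the pose at the moment of the call.
- robot.finish_job(): hands the job in; it is judged then, once.
Trained networks look in the newest picture that a camera, given by its name, has taken for a name from the list of things; names that differ only in an ending like _2 or _b are one class to them, and where a whole thing is asked for, a point or a joint stands for the part that bears it (a point fixed in the world has none). Each returns a list of dicts, best first, with "score" (0 to 1); they miss things now and then, are a little off and sometimes report something else, mostly with a low value. They report only what shows in the picture. A call takes as long as a camera call. They do not tell look-alikes from the thing itself.
- masks_of(query, camera): "mask" (420x560 bool, what is visible of it).
- pinpoint(query, camera): "point" ([x, y, z] in mm, in the coordinates of the camera as it stood for that picture, good to about 4 mm: a listed point, or the origin of a listed thing).
The state is a dict: "time": time; "joint_positions": joint angles; "joint_velocities": joint speeds; "joint_torque": joint torques, N m; "position": TCP position; "tool_rot": TCP orientation; "wrist_force": force on the tool from outside, world axes, zero at the start; "torque": the same for the moment, N m; "opening": opening from 0.0 (shut) to 1.0 (fully open); "gripper_force": force on a finger pad.
Only numpy, scipy, OpenCV 4.12 (cv2) and the standard library are available. Lean on these libraries where they do the work, as an engineer would, in place of code of your own. Each camera call takes 0.05 s, during which the arm holds its last target. There are 200 camera calls.

TASK

Pack the carry tray for the microscope room: stand the flat tin, the eyepiece and the smaller dropper bottle upright, each down inside the ring holder made for its size, and lay the smaller clear dish flat and centred on top of the tin. Set things down rather than dropping them, and leave the bigger dropper bottle and the bigger dish where they are.

Things in the scene. Friction and masses are not known exactly. Their poses are not given: they have to be found in the camera images.
- tray: Fixed low aluminium carry tray, 300 x 108 x 13 mm, floor 4 mm thick, a low wire handle at each end. Origin: centre of its underside, on the worktop; x along its long side, z up. Three holder tiles lie in a row along its x, at -96, 0 and +96 mm, in varying order.
- holder_wide: Fixed holder in the tray: grey square tile 94 x 94 x 5 mm with an upright round ring in the middle, the widest of three: bore 84 mm, wall 3 mm, 8 mm high above the tile. Origin: centre of the tile's underside (4 mm above the worktop); z up, x along the tray. A seated thing stands on the tile's top, 5 mm above the origin. Its place in the row varies. It takes the flat round tin.
- holder_medium: Fixed holder in the tray: grey square tile 94 x 94 x 5 mm with an upright round ring in the middle, the middle-sized of three: bore 58 mm, wall 3 mm, 8 mm high above the tile. Origin: centre of the tile's underside (4 mm above the worktop); z up, x along the tray. A seated thing stands on the tile's top, 5 mm above the origin. Its place in the row varies. It takes the eyepiece.
- holder_small: Fixed holder in the tray: grey square tile 94 x 94 x 5 mm with an upright round ring in the middle, the smallest of three: bore 42 mm, wall 3 mm, 8 mm high above the tile. Origin: centre of the tile's underside (4 mm above the worktop); z up, x along the tray. A seated thing stands on the tile's top, 5 mm above the origin. Its place in the row varies. It takes the smaller dropper bottle.
- tin: Loose flat round white tin with a closed lid: lid 68 mm in diameter from 10 mm above its underside up to the flat top at 25 mm, body 65 mm below that; about 50 g. Origin: centre of its underside; z up. Grasp across the lid.
- small_dish: Loose small clear round dish, open at the top, 58 mm in diameter, 14 mm high; about 30 g. The smaller of the two dishes. Origin: centre of its underside; z up. Grasp across the outside of its rim.
- eyepiece: Loose microscope eyepiece standing on its black eyecup: eyecup 43 mm in diameter up to 29 mm, above it a light barrel 32 mm in diameter up to the top at 59 mm; about 85 g. Origin: centre of its underside; z up. Grasp round the barrel.
- small_bottle: Loose dropper bottle, the smaller of the two: round brown bottle with a narrow neck and a red rubber teat, 78 mm high over all; body 28 mm in diameter and 48 mm high, tapering to the neck at its top; about 90 g. Origin: centre of its underside; z up. Grasp round the body.
- large_bottle: Look-alike that does not belong in the tray: loose dropper bottle with a black teat, 94 mm high, body 33 mm in diameter. Stays where it stands. Origin: centre of its underside; z up.
- large_dish: Look-alike that does not belong in the tray: loose round dish with a pale filling, 94 mm in diameter, 17 mm high. Stays where it lies. Origin: centre of its underside; z up.
Mind the look-alikes: they are no part of the job. Leave any orange look-alike of the tin alone. Leave any black look-alike of the holder_small alone.

How it is judged (in metres and radians):
At the end, for the whole second after the job is handed in: Tin in widest ring, eyepiece in middle ring, smaller bottle in smallest: each within 12 mm of the ring axis, underside 2-9 mm above the holder origin; smaller dish on the tin, within 12 mm of its centre, underside 21-30 mm above the tin's. All upright within 0.12 rad and slower than 0.02 m/s (horizontal distance between tin and holder_wide below 0.012 m and z of tin in the frame of holder_wide between 0.002 and 0.009 m and angle between each of tin, eyepiece, small_bottle, small_dish's own z axis and vertical below 0.12 rad and horizontal distance between eyepiece and holder_medium below 0.012 m and z of eyepiece in the frame of holder_medium between 0.002 and 0.009 m and horizontal distance between small_bottle and holder_small below 0.012 m and z of small_bottle in the frame of holder_small between 0.002 and 0.009 m and horizontal distance between small_dish and tin below 0.012 m and z of small_dish in the frame of tin between 0.021 and 0.03 m and linear speed of each of tin, small_dish, eyepiece, small_bottle below 0.02 m/s); the robot touches nothing.
It fails at once if the larger dropper bottle is moved by more than 20 mm or tipped over (distance of large_bottle from where it was at the start of the episode above 0.02 m or angle between large_bottle's own z axis and vertical above 0.35 rad).
It fails at once if the larger dish is moved by more than 20 mm or tipped over (distance of large_dish from where it was at the start of the episode above 0.02 m or angle between large_dish's own z axis and vertical above 0.35 rad).
It fails at once if a thing to be packed is dropped (let go and falling faster than 0.7 m/s, a free fall of 25 mm) ((linear speed of tin above 0.7 m/s and contact force between the fingers and tin below 0.05 N and contact force between tin and anything else below 0.05 N) or (linear speed of small_dish above 0.7 m/s and contact force between the fingers and small_dish below 0.05 N and contact force between small_dish and anything else below 0.05 N) or (linear speed of eyepiece above 0.7 m/s and contact force between the fingers and eyepiece below 0.05 N and contact force between eyepiece and anything else below 0.05 N) or (linear speed of small_bottle above 0.7 m/s and contact force between the fingers and small_bottle below 0.05 N and contact force between small_bottle and anything else below 0.05 N)).
It also fails if it takes over 106 s, if anything falls off the work surface, if the arm or the gripper's body presses on something with over 40 N, if the wrist force passes 120 N, or if a joint passes its speed limit or range.

## Working session

There is one attempt and no reset: what is moved stays moved. The work goes in short steps, Python scripts to look and compute and a tool call to move; the robot and the scene stay as the last step left them, time stands still between calls to the robot, and variables do not carry over. Pictures are saved under pics/ and viewed, at most 14 in all, crops included, and the job is handed in when it is done.

Besides the shell and the picture viewer there is one more tool, called after "Call:" as name(argument=value, ...) on one line, values as JSON. drive_tool: Moves the arm, as the interface text tells. Shift numbers are shares of 75 cm and turn numbers shares of 60 degrees, none past 1 either way. Its arguments: {"type":"object","properties":{"commands":{"type":"array","items":{"type":"object","properties":{"x":{"type":"number"},"y":{"type":"number"},"z":{"type":"number"},"ax":{"type":"number"},"ay":{"type":"number"},"az":{"type":"number"}}}},"jaw":{"type":"number"},"grip_force":{"type":"number"}},"required":["commands"]}

```bash
mkdir -p pics; ls
cat > h.py <<'E'
import numpy as np, cv2
from cell import sensors, read_camera, camera_params, robot, masks_of, pinpoint
from scipy.spatial.transform import Rotation as R
def cam(n):
    p=camera_params(n); K=np.array([[p['fx'],0,p['cx']],[0,p['fy'],p['cy']],[0,0,1.]])
    return K,R.from_rotvec(np.ravel(p['rvec'])).as_matrix(),np.ravel(p['tvec']).astype(float)
def pix2world(n,uv,z,c=None):
    K,Rm,t=c or cam(n); d=Rm.T@np.linalg.inv(K)@np.array([uv[0],uv[1],1.]); o=-Rm.T@t
    return o+d*(z-o[2])/d[2]
def w2p(n,X,c=None):
    K,Rm,t=c or cam(n); q=K@(Rm@np.asarray(X,float)+t); return q[:2]/q[2]
def cam2w(n,P,c=None):
    K,Rm,t=c or cam(n); return Rm.T@(np.asarray(P)-t)
def snap(n,f):
    c=cam(n); im=read_camera(n); cv2.imwrite('pics/'+f,im[...,::-1]); return im,c
E
python3 - <<'E'
from h import *
print(sensors.sense()['tool_rot'])
for n in ['top','scene']:
    im,c=snap(n,n+'0.png')
    for q in ['tray','holder_wide','holder_medium','holder_small','tin','small_dish','eyepiece','small_bottle','large_bottle','large_dish']:
        print(n,q,[(round(r['score'],2),cam2w(n,r['point'],c).round().tolist()) for r in pinpoint(q,n)[:3]])
E
```

```text
pics
[-2.59049833e-04  1.96620287e-01  9.80479219e-01 -9.46988064e-04]
top tray []
top holder_wide [(0.82, [459.0, -300.0, 3.0]), (0.58, [519.0, 92.0, -1.0])]
top holder_medium [(0.72, [523.0, -227.0, 5.0])]
top holder_small [(0.83, [525.0, -570.0, 0.0]), (0.68, [394.0, -374.0, 5.0])]
top tin [(0.85, [507.0, -47.0, -0.0]), (0.74, [623.0, -37.0, 4.0])]
top small_dish [(0.46, [630.0, 82.0, 6.0])]
top eyepiece [(0.62, [378.0, 207.0, 2.0]), (0.23, [521.0, -229.0, 5.0])]
top small_bottle [(0.66, [507.0, 221.0, -2.0]), (0.65, [381.0, 208.0, 3.0])]
top large_bottle []
top large_dish [(0.66, [520.0, 94.0, -2.0])]
scene tray [(0.58, [457.0, -298.0, -1.0]), (0.58, [631.0, 86.0, 1.0])]
scene holder_wide [(0.82, [458.0, -298.0, 4.0])]
scene holder_medium [(0.86, [521.0, -227.0, 6.0])]
scene holder_small [(0.84, [526.0, -564.0, -2.0])]
scene tin [(0.67, [517.0, -227.0, 3.0]), (0.59, [625.0, -35.0, -1.0]), (0.52, [513.0, -43.0, -1.0])]
scene small_dish [(0.57, [632.0, 83.0, 1.0])]
scene eyepiece [(0.84, [377.0, 208.0, -3.0])]
scene small_bottle [(0.64, [508.0, 225.0, 1.0]), (0.6, [397.0, -369.0, 7.0]), (0.41, [458.0, -298.0, 1.0])]
scene large_bottle [(0.62, [638.0, 203.0, -4.0]), (0.18, [521.0, 92.0, 0.0])]
scene large_dish [(0.86, [523.0, 94.0, -1.0])]
```

View pics/top0.png

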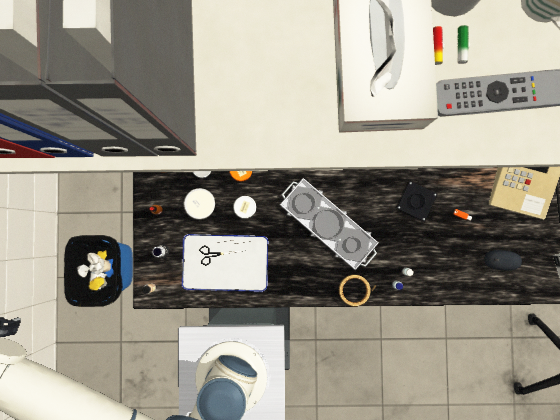

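View pics/scene0.png

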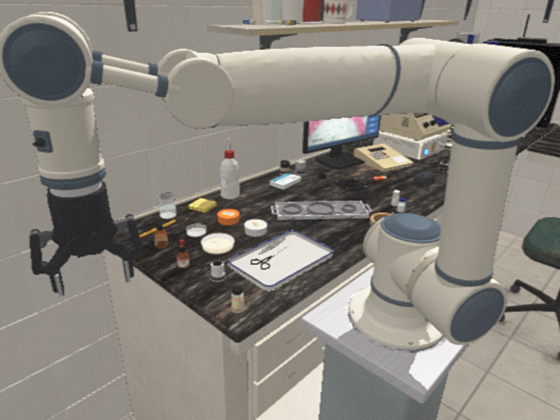

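The top view shows the tin at (245,207), the tray at (328,225), the small dish at (202,173) partly under the shelf edge, the eyepiece at (158,252) and the red-teat bottle at (155,209). The orange tin at (241,173) is the look-alike. Next I'll check the shelf height and ring sizes and plan the first move.

```bash
cat >> h.py <<'E'
def plan(x,y,z,yaw=None):
    """yaw: world angle (deg) of tool y axis; prints per-row numbers"""
    s=sensors.sense(); q=s['tool_rot']; Rm=R.from_quat(np.r_[q[1:],q[0]]).as_matrix()
    p=np.array(s['position']); d=Rm.T@(np.array([x,y,z])-p)
    a=np.zeros(3)
    if yaw is not None:
        yr=np.deg2rad(yaw); cur=np.arctan2(Rm[1,1],Rm[0,1]); dy=(yr-cur+np.pi/2)%np.pi-np.pi/2
        ya=cur+dy; Y=np.array([np.cos(ya),np.sin(ya),0]); Z=np.array([0,0,-1.]); T=np.c_[np.cross(Y,Z),Y,Z]
        a=np.rad2deg(R.from_matrix(Rm.T@T).as_rotvec())
    print('pos',p.round(1),'yaw',round(float(np.rad2deg(np.arctan2(Rm[1,1],Rm[0,1]))),1),'j6',round(s['joint_positions'][5],2),'| shift total/750',(d/750).round(4),'turn total/60',(a/60).round(3),'min rows',max(np.linalg.norm(d)/62.5,np.linalg.norm(a)/10.7).round(1))
E
python3 - <<'E'
from h import *
import itertools
for n in ['top','scene']:
    K,Rm,t=cam(n); print(n,(-Rm.T@t).round(),K[0,0])
# shelf front edge: scene points vs top row ~168
for uv in [(215,28),(455,23)]:
    for z in [300,400,500,600,700,800]:
        X=pix2world('scene',uv,z); print(uv,X.round(),w2p('top',X).round())
im=cv2.imread('pics/top0.png'); cv2.imwrite('pics/traycrop.png',cv2.resize(im[170:275,270:390],None,fx=5,fy=5,interpolation=2))
plan(507,-45,230,90)
E
```

```text
top [ 423. -172. 1499.] 492.4942143598265
scene [-332.  765.  639.] 435.3896582350353
(215, 28) [ 4079. -2811.   300.] [ 1215. -1090.]
(215, 28) [ 2778. -1756.   400.] [ 917. -731.]
(215, 28) [1477. -702.  500.] [ 528. -263.]
(215, 28) [176. 353. 600.] [ -3. 376.]
(215, 28) [-1125.  1408.   700.] [-770. 1299.]
(215, 28) [-2427.  2462.   800.] [-1975.  2750.]
(455, 23) [ 3300. -7830.   300.] [3181. -897.]
(455, 23) [ 2229. -5295.   400.] [2456. -562.]
(455, 23) [ 1157. -2760.   500.] [1533. -137.]
(455, 23) [  86. -225.  600.] [318. 424.]
(455, 23) [-985. 2310.  700.] [-1351.  1193.]
(455, 23) [-2057.  4845.   800.] [-3791.  2318.]
pos [231.3 553.6 231.3] yaw 67.3 j6 -0.06 | shift total/750 [-0.6469 -0.5947  0.0017] turn total/60 [ 0.    -0.    -0.378] min rows 10.5
```

View pics/traycrop.png

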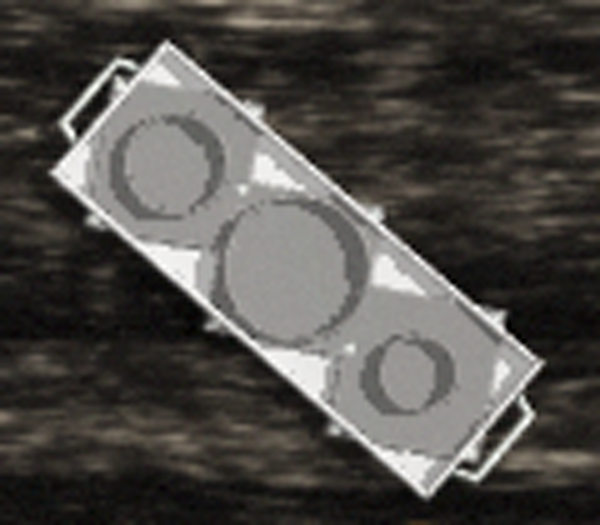

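Shelf is at about z 570 and x > 590, so I'll stay low there. The ring order is medium at upper left, wide in the middle, small at lower right, which agrees with the networks.

Call:
drive_tool(commands=[{"x": -0.0588,"y": -0.0541},{"x": -0.0588,"y": -0.0541},{"x": -0.0588,"y": -0.0541},{"x": -0.0588,"y": -0.0541},{"x": -0.0588,"y": -0.0541},{"x": -0.0588,"y": -0.0541},{"x": -0.0588,"y": -0.0541},{"x": -0.0588,"y": -0.0541}], jaw=85, grip_force=30)

```text
schema error: expected keys x, y, z, ax, ay, az
```

Call:
drive_tool(commands=[{"x": -0.0588,"y": -0.0541},{"x": -0.0588,"y": -0.0541},{"x": -0.0588,"y": -0.0541},{"az": -0.126},{"az": -0.126},{"az": -0.126},{}])

```text
schema error: expected keys x, y, z, ax, ay, az
```

Run:
```python
from h import *
for nm,u in dict(med=(303.4,203.4),wide=(328.2,224.4),small=(351.4,244.8)).items(): print(nm,pix2world('top',u,15).round(1))
im,c=snap('wrist','w1.png')
for q in ['tin','small_dish','large_dish']:
    print(q,[(round(r['score'],2),cam2w('wrist',r['point'],c).round().tolist()) for r in pinpoint(q,'wrist')[:3]])
for r in masks_of('tin','wrist')[:2]:
    m=r['mask']; (u,v),w,a=cv2.fitEllipse(max(cv2.findContours(m.astype('uint8'),0,2)[0],key=len)); print('mask',r['score'],(u,v),pix2world('wrist',(u,v),20,c).round(1))
plan(507,-45,60,90)
```

```text
med [ 517.4 -225.    15. ]
wide [ 453.1 -298.7   15. ]
small [ 390.9 -367.2   15. ]
tin []
small_dish []
large_dish []
pos [231.3 553.6 231.3] yaw 67.3 j6 -0.06 | shift total/750 [-0.6469 -0.5947  0.2284] turn total/60 [-0.     0.    -0.378] min rows 10.9
```

View pics/w1.png

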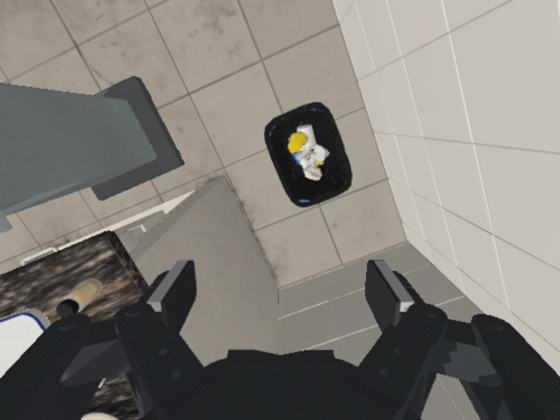

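The move was refused because every key must be given. The wrist view still shows the start position (floor and bin). I'll send it again in full.

Call:
drive_tool(commands=[{"x": -0.0588,"y": -0.0541,"z": 0,"ax": 0,"ay": 0,"az": 0},{"x": -0.0588,"y": -0.0541,"z": 0,"ax": 0,"ay": 0,"az": 0},{"x": -0.0588,"y": -0.0541,"z": 0,"ax": 0,"ay": 0,"az": 0},{"x": -0.0588,"y": -0.0541,"z": 0,"ax": 0,"ay": 0,"az": 0},{"x": -0.0588,"y": -0.0541,"z": 0,"ax": 0,"ay": 0,"az": 0},{"x": -0.0588,"y": -0.0541,"z": 0,"ax": 0,"ay": 0,"az": 0},{"x": -0.0588,"y": -0.0541,"z": 0,"ax": 0,"ay": 0,"az": 0},{"x": -0.0588,"y": -0.0541,"z": 0,"ax": 0,"ay": 0,"az": 0}], jaw=85, grip_force=30)

```text
time: 2.35
position: [432.2, 116.3, 231.6]
tool_rot: [0.001, 0.197, 0.98, 0.0]
wrist_force: [0.4, -0.4, -0.2]
opening: 0.996
gripper_force: 0.0
```

Call:
drive_tool(commands=[{"x": -0.0588,"y": -0.0541,"z": 0,"ax": 0,"ay": 0,"az": 0},{"x": -0.0588,"y": -0.0541,"z": 0,"ax": 0,"ay": 0,"az": 0},{"x": -0.0588,"y": -0.0541,"z": 0,"ax": 0,"ay": 0,"az": 0},{"x": 0,"y": 0,"z": 0,"ax": 0,"ay": 0,"az": -0.126},{"x": 0,"y": 0,"z": 0,"ax": 0,"ay": 0,"az": -0.126},{"x": 0,"y": 0,"z": 0,"ax": 0,"ay": 0,"az": -0.126},{"x": 0,"y": 0,"z": 0,"ax": 0,"ay": 0,"az": 0}])

```text
time: 3.22
position: [506.8, -45.3, 231.3]
tool_rot: [0.0, 0.001, 1.0, -0.0]
wrist_force: [-1.6, -0.6, -0.1]
opening: 0.996
gripper_force: 0.0
```

```bash
cat >> h.py <<'E'
def look(f,qs,zs):
    im,c=snap('wrist',f)
    for q in qs:
        print(q,[(round(r['score'],2),cam2w('wrist',r['point'],c).round().tolist()) for r in pinpoint(q,'wrist')[:3]])
        for r in masks_of(q,'wrist')[:2]:
            cs=cv2.findContours(r['mask'].astype('uint8'),0,2)[0]
            if not cs: continue
            cn=max(cs,key=len)
            if len(cn)<6: continue
            (u,v),w,a=cv2.fitEllipse(cn); print('   mask',round(r['score'],2),(round(u),round(v)),np.round(w),pix2world('wrist',(u,v),zs,c).round(1))
E
python3 - <<'E'
from h import *
look('w2.png',['tin','small_dish','large_dish'],20)
plan(507,-45,60,90)
E
```

```text
tin [(0.75, [512.0, -46.0, -0.0]), (0.57, [619.0, -37.0, 5.0])]
   mask 0.89 (279, 185) [53. 54.] [510.1 -46.3  20. ]
   mask 0.74 (512, 69) [37. 79.] [378.5 212.8  20. ]
small_dish [(0.59, [624.0, 84.0, -1.0])]
   mask 0.95 (373, 266) [36. 41.] [622.8  80.2  20. ]
large_dish [(0.55, [524.0, 93.0, 2.0])]
pos [506.8 -45.1 231.3] yaw 90.0 j6 -1.73 | shift total/750 [-2.000e-04  2.000e-04  2.284e-01] turn total/60 [ 0.     0.    -0.001] min rows 2.7
```

View pics/w2.png

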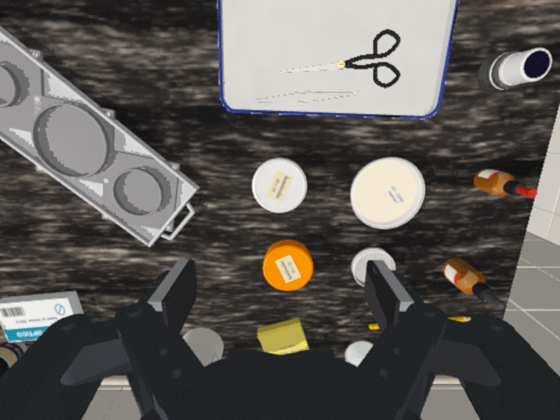

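The wrist view shows the tin (279,185), orange tin (288,265), small dish (373,266), large dish (388,192), red bottle (495,183), black-teat bottle (465,280) and eyepiece (520,68). Grasping the tin at about (510,-46).

Call:
drive_tool(commands=[{"x": 0,"y": 0,"z": 0.07,"ax": 0,"ay": 0,"az": 0},{"x": -0.0043,"y": -0.001,"z": 0.07,"ax": 0,"ay": 0,"az": 0},{"x": 0,"y": 0,"z": 0.07,"ax": 0,"ay": 0,"az": 0},{"x": 0,"y": 0,"z": 0.05,"ax": 0,"ay": 0,"az": 0},{"x": 0,"y": 0,"z": 0.03,"ax": 0,"ay": 0,"az": 0},{"x": 0,"y": 0,"z": 0.0144,"ax": 0,"ay": 0,"az": 0},{"x": 0,"y": 0,"z": 0,"ax": 0,"ay": 0,"az": 0}])

```text
time: 4.45
position: [509.8, -45.9, 2.7]
tool_rot: [-0.0, 0.0, 1.0, 0.0]
wrist_force: [-0.6, 0.2, 0.4]
opening: 0.992
gripper_force: 0.0
```

Call:
drive_tool(commands=[{"x": 0,"y": 0,"z": 0,"ax": 0,"ay": 0,"az": 0},{"x": 0,"y": 0,"z": 0,"ax": 0,"ay": 0,"az": 0},{"x": 0,"y": 0,"z": 0,"ax": 0,"ay": 0,"az": 0},{"x": 0,"y": 0,"z": 0,"ax": 0,"ay": 0,"az": 0},{"x": 0,"y": 0,"z": 0,"ax": 0,"ay": 0,"az": 0},{"x": 0,"y": 0,"z": 0,"ax": 0,"ay": 0,"az": 0}], jaw=55, grip_force=30)

```text
time: 5.2
position: [511.3, -46.2, 4.9]
tool_rot: [0.002, 0.0, 1.0, -0.0]
wrist_force: [0.1, -0.1, 6.6]
opening: 0.764
gripper_force: 34.0
```

Run:
```python
from h import *
look('w3.png',['tin'],20)
plan(456,-299,80,90)
```

```text
tin [(0.74, [509.0, -47.0, -2.0])]
   mask 0.86 (280, 271) [134. 136.] [508.5 -46.3  20. ]
pos [511.4 -46.2   5. ] yaw 90.0 j6 -1.73 | shift total/750 [ 0.0735 -0.3371 -0.1001] turn total/60 [-0.001  0.003 -0.   ] min rows 4.3
```

View pics/w3.png

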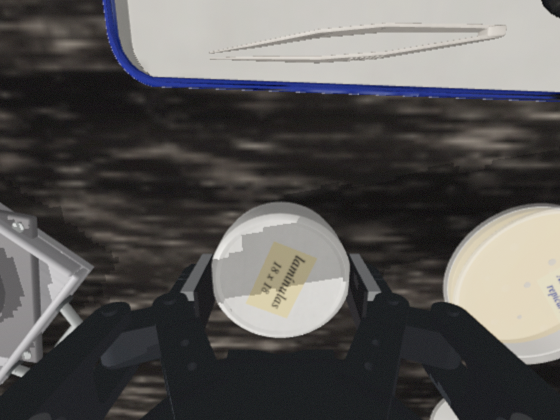

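The opening reads 65 mm with 6.6 N upward: the fingertips swung down to the table and took the body below the lid. I'll open, rise about 12 mm and grip across the lid again.

Call:
drive_tool(commands=[{"x": 0,"y": 0,"z": 0,"ax": 0,"ay": 0,"az": 0},{"x": 0,"y": 0,"z": 0,"ax": 0,"ay": 0,"az": 0},{"x": 0,"y": 0,"z": 0,"ax": 0,"ay": 0,"az": 0},{"x": 0.002,"y": 0,"z": -0.018,"ax": 0,"ay": 0,"az": 0},{"x": 0,"y": 0,"z": 0,"ax": 0,"ay": 0,"az": 0}], jaw=85)

```text
time: 5.98
position: [509.6, -46.2, 18.3]
tool_rot: [0.001, 0.0, 1.0, -0.0]
wrist_force: [0.2, 1.2, -0.2]
opening: 0.999
gripper_force: 0.0
```

Call:
drive_tool(commands=[{"x": 0,"y": 0,"z": 0,"ax": 0,"ay": 0,"az": 0},{"x": 0,"y": 0,"z": 0,"ax": 0,"ay": 0,"az": 0},{"x": 0,"y": 0,"z": 0,"ax": 0,"ay": 0,"az": 0},{"x": 0,"y": 0,"z": 0,"ax": 0,"ay": 0,"az": 0},{"x": 0,"y": 0,"z": 0,"ax": 0,"ay": 0,"az": 0}], jaw=55)

```text
time: 6.6
position: [508.9, -46.2, 17.2]
tool_rot: [0.0, 0.0, 1.0, -0.0]
wrist_force: [-0.8, -1.5, 5.9]
opening: 0.742
gripper_force: 32.2
```

Call:
drive_tool(commands=[{"x": 0,"y": 0,"z": -0.01,"ax": 0,"ay": 0,"az": 0},{"x": 0,"y": 0,"z": -0.015,"ax": 0,"ay": 0,"az": 0},{"x": 0,"y": 0,"z": -0.015,"ax": 0,"ay": 0,"az": 0},{"x": 0,"y": 0,"z": 0,"ax": 0,"ay": 0,"az": 0}])

```text
time: 7.1
position: [509.5, -46.1, 48.1]
tool_rot: [0.001, -0.0, 1.0, -0.0]
wrist_force: [-0.1, -0.4, -1.1]
opening: 0.736
gripper_force: 32.9
```

Run:
```python
from h import *
look('w4.png',['tin'],50)
im,c=snap('scene','s4.png')
print([(round(r['score'],2),cam2w('scene',r['point'],c).round().tolist()) for r in pinpoint('tin','scene')[:3]])
a=cv2.imread('pics/w4.png')[180:420,120:440]; u,v=w2p('scene',(510,-46,40),c).astype(int); print(u,v)
b=im[max(v-60,0):v+60,u-80:u+80,::-1]
cv2.imwrite('pics/c4.png',np.hstack([cv2.resize(a,(400,300)),cv2.resize(b,(400,300),interpolation=2)]))
```

```text
tin [(0.84, [510.0, -46.0, 30.0]), (0.71, [622.0, -35.0, 3.0])]
   mask 0.88 (281, 263) [124. 124.] [509.2 -45.8  50. ]
   mask 0.56 (291, 341) [24. 76.] [560.6 -39.5  50. ]
[(0.67, [625.0, -35.0, 1.0]), (0.65, [511.0, -43.0, 25.0]), (0.39, [523.0, 95.0, -1.0])]
255 219
```

View pics/c4.png

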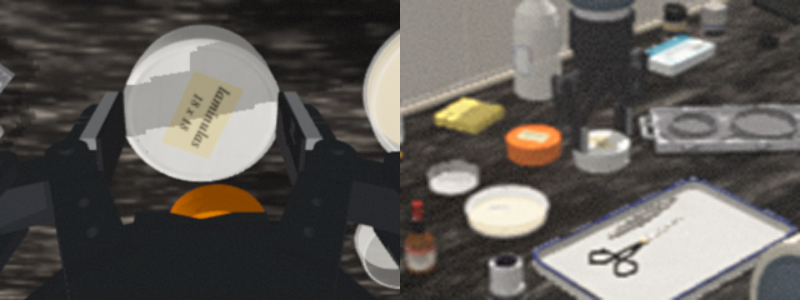

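The tin is held level across the lid (about 31 mm up). Moving to beside the tray at z = 110 for a close look at the rings.

Call:
drive_tool(commands=[{"x": 0.0025,"y": -0.0475,"z": -0.0365,"ax": 0,"ay": 0,"az": 0},{"x": 0.0025,"y": -0.0675,"z": -0.035,"ax": 0,"ay": 0,"az": 0},{"x": 0.0025,"y": -0.0675,"z": -0.0115,"ax": 0,"ay": 0,"az": 0},{"x": 0.0025,"y": -0.0675,"z": 0,"ax": 0,"ay": 0,"az": 0},{"x": 0.0025,"y": -0.0675,"z": 0,"ax": 0,"ay": 0,"az": 0},{"x": 0,"y": -0.02,"z": 0,"ax": 0,"ay": 0,"az": 0},{"x": 0,"y": 0,"z": 0,"ax": 0,"ay": 0,"az": 0}])

```text
time: 8.22
position: [498.9, -299.3, 108.0]
tool_rot: [-0.0, 0.001, 1.0, 0.001]
wrist_force: [-0.3, 0.6, -0.5]
opening: 0.735
gripper_force: 33.2
```

Run:
```python
from h import *
look('w5.png',['tin','holder_wide','holder_medium','holder_small'],13)
plan(457,-299,60,90)
```

```text
tin [(0.9, [498.0, -298.0, 90.0]), (0.59, [621.0, -34.0, 3.0])]
   mask 0.98 (281, 264) [123. 124.] [ 549.5 -299.    13. ]
   mask 0.73 (550, 332) [70. 86.] [624.1 -33.5  13. ]
holder_wide [(0.84, [455.0, -299.0, 5.0])]
   mask 0.93 (278, 153) [117. 126.] [ 450.3 -301.3   13. ]
holder_medium [(0.7, [520.0, -229.0, 2.0])]
   mask 0.92 (370, 221) [ 79. 106.] [ 508.7 -221.4   13. ]
holder_small [(0.8, [398.0, -369.0, 1.0])]
   mask 0.6 (14, 241) [ 64. 101.] [ 527.4 -535.8   13. ]
   mask 0.57 (185, 73) [130. 146.] [ 390.8 -370.9   13. ]
pos [ 499.4 -298.4  108.9] yaw 90.1 j6 -2.17 | shift total/750 [ 0.0566 -0.0007  0.0652] turn total/60 [-0.     0.     0.001] min rows 1.0
```

View pics/w5.png

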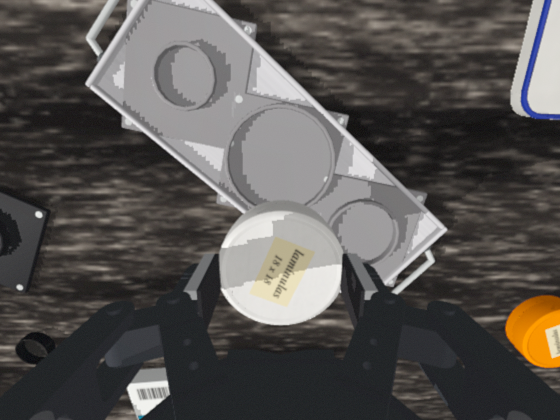

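The wide ring rim is centred at about (282,156), small (187,76), medium (364,231).

Run:
```python
from h import *
for u in [(282,156),(187,76),(364,231)]: print(pix2world('wrist',u,17).round(1))
```

```text
[ 452.9 -297.2   17. ]
[ 394.3 -368.    17. ]
[ 517.1 -225.9   17. ]
```

Call:
drive_tool(commands=[{"x": 0.03,"y": 0,"z": 0,"ax": 0,"ay": 0,"az": 0},{"x": 0.029,"y": 0,"z": 0.02,"ax": 0,"ay": 0,"az": 0},{"x": 0,"y": 0,"z": 0.035,"ax": 0,"ay": 0,"az": 0},{"x": 0,"y": 0,"z": 0.03,"ax": 0,"ay": 0,"az": 0},{"x": 0,"y": 0,"z": 0.012,"ax": 0,"ay": 0,"az": 0},{"x": 0,"y": 0,"z": 0.008,"ax": 0,"ay": 0,"az": 0},{"x": 0,"y": 0,"z": 0.0035,"ax": 0,"ay": 0,"az": 0},{"x": 0,"y": 0,"z": 0,"ax": 0,"ay": 0,"az": 0}])

```text
time: 9.68
position: [455.3, -299.3, 27.9]
tool_rot: [0.0, -0.0, 1.0, -0.0]
wrist_force: [0.9, -0.1, -1.0]
opening: 0.738
gripper_force: 33.2
```

Call:
drive_tool(commands=[{"x": 0,"y": 0,"z": 0.0015,"ax": 0,"ay": 0,"az": 0},{"x": 0,"y": 0,"z": 0.0015,"ax": 0,"ay": 0,"az": 0},{"x": 0,"y": 0,"z": 0,"ax": 0,"ay": 0,"az": 0}])

```text
time: 10.05
position: [455.2, -299.4, 26.3]
tool_rot: [0.0, -0.0, 1.0, -0.0]
wrist_force: [-2.2, 1.0, 4.5]
opening: 0.738
gripper_force: 34.6
```

Contact at 4.5 N, so the tin is seated. Releasing, rising and heading for the small dish.

Call:
drive_tool(commands=[{"x": 0,"y": 0,"z": 0,"ax": 0,"ay": 0,"az": 0},{"x": 0,"y": 0,"z": 0,"ax": 0,"ay": 0,"az": 0},{"x": 0,"y": 0,"z": 0,"ax": 0,"ay": 0,"az": 0},{"x": 0,"y": 0,"z": -0.02,"ax": 0,"ay": 0,"az": 0},{"x": 0,"y": 0,"z": -0.06,"ax": 0,"ay": 0,"az": 0},{"x": 0,"y": 0,"z": -0.06,"ax": 0,"ay": 0,"az": 0},{"x": 0,"y": 0,"z": 0,"ax": 0,"ay": 0,"az": 0}], jaw=85)

```text
time: 10.92
position: [457.0, -300.6, 136.7]
tool_rot: [0.004, -0.0, 1.0, -0.003]
wrist_force: [0.9, -0.6, 0.2]
opening: 0.998
gripper_force: 0.0
```

Run:
```python
from h import *
im,c=snap('wrist','w6.png')
for q,z in [('tin',34),('holder_wide',17)]:
    print(q,[(round(r['score'],2),cam2w('wrist',r['point'],c).round().tolist()) for r in pinpoint(q,'wrist')[:1]])
    for r in masks_of(q,'wrist')[:1]:
        cn=max(cv2.findContours(r['mask'].astype('uint8'),0,2)[0],key=len); (u,v),w,a=cv2.fitEllipse(cn); print((u,v),w,pix2world('wrist',(u,v),z,c).round(1))
plan(590,82,130,90)
```

```text
tin [(0.94, [622.0, -37.0, 2.0])]
(282.799072265625, 204.25474548339844) (73.66814422607422, 74.37139129638672) [ 454.6 -299.    34. ]
holder_wide []
(282.68096923828125, 196.91319274902344) (101.32715606689453, 106.25928497314453) [ 452.5 -299.1   17. ]
pos [ 454.4 -298.7  128.6] yaw 90.0 j6 -2.21 | shift total/750 [-0.1809  0.5075 -0.0014] turn total/60 [ 0.001 -0.002  0.   ] min rows 6.5
```

View pics/w6.png

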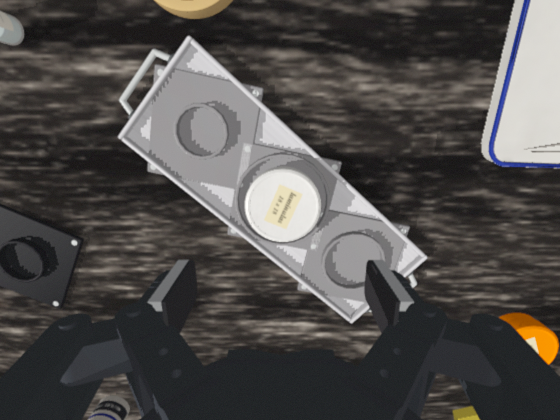

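The tin (283,204) sits inside the wide ring. Now to the small dish.

Call:
drive_tool(commands=[{"x": -0.0226,"y": 0.0634,"z": 0,"ax": 0,"ay": 0,"az": 0},{"x": -0.0226,"y": 0.0634,"z": 0,"ax": 0,"ay": 0,"az": 0},{"x": -0.0226,"y": 0.0634,"z": 0,"ax": 0,"ay": 0,"az": 0},{"x": -0.0226,"y": 0.0634,"z": 0,"ax": 0,"ay": 0,"az": 0},{"x": -0.0226,"y": 0.0634,"z": 0,"ax": 0,"ay": 0,"az": 0},{"x": -0.0226,"y": 0.0634,"z": 0,"ax": 0,"ay": 0,"az": 0},{"x": -0.0226,"y": 0.0634,"z": 0,"ax": 0,"ay": 0,"az": 0},{"x": -0.0226,"y": 0.0634,"z": 0,"ax": 0,"ay": 0,"az": 0},{"x": 0,"y": 0,"z": 0,"ax": 0,"ay": 0,"az": 0}])

```text
time: 12.3
position: [590.2, 84.5, 128.1]
tool_rot: [-0.002, -0.002, 1.0, 0.0]
wrist_force: [-0.3, -1.0, 0.4]
opening: 0.994
gripper_force: 0.0
```

Run:
```python
from h import *
look('w7.png',['small_dish','large_dish','large_bottle'],14)
plan(626,83,60,90)
```

```text
small_dish [(0.91, [628.0, 85.0, 3.0])]
large_dish [(0.96, [524.0, 89.0, 3.0])]
   mask 0.68 (288, 126) [109. 114.] [520.2  90.9  14. ]
large_bottle [(0.97, [633.0, 205.0, -3.0])]
   mask 0.9 (415, 262) [35. 89.] [648.  217.6  14. ]
pos [590.4  80.2 130.1] yaw 89.9 j6 -1.49 | shift total/750 [-0.0475  0.0039  0.0934] turn total/60 [-0.    -0.    -0.002] min rows 1.3
```

View pics/w7.png

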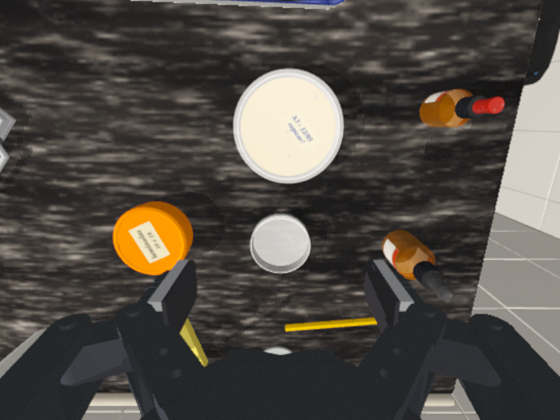

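Run:
```python
from h import *
print(pix2world('wrist',(280.5,243),14).round(1),pix2world('wrist',(288,126),17).round(1))
X=pix2world('wrist',(280.5,243),14); plan(X[0],X[1],6,90)
```

```text
[630.1  80.3  14. ] [521.1  86.6  17. ]
pos [590.4  80.2 130.1] yaw 89.9 j6 -1.49 | shift total/750 [-0.053   0.0003  0.1654] turn total/60 [-0.    -0.    -0.002] min rows 2.1
```

Call:
drive_tool(commands=[{"x": -0.0265,"y": 0.002,"z": 0.02,"ax": 0,"ay": 0,"az": 0},{"x": -0.0265,"y": 0,"z": 0.05,"ax": 0,"ay": 0,"az": 0},{"x": 0,"y": 0,"z": 0.05,"ax": 0,"ay": 0,"az": 0},{"x": 0,"y": 0,"z": 0.03,"ax": 0,"ay": 0,"az": 0},{"x": 0,"y": 0,"z": 0.0154,"ax": 0,"ay": 0,"az": 0},{"x": 0,"y": 0,"z": 0,"ax": 0,"ay": 0,"az": 0}])

```text
time: 13.4
position: [629.9, 82.3, 5.6]
tool_rot: [-0.001, 0.0, 1.0, -0.0]
wrist_force: [-0.4, 0.4, 0.5]
opening: 0.997
gripper_force: 0.0
```

Call:
drive_tool(commands=[{"x": 0,"y": 0,"z": 0,"ax": 0,"ay": 0,"az": 0},{"x": 0,"y": 0,"z": 0,"ax": 0,"ay": 0,"az": 0},{"x": 0,"y": 0,"z": 0,"ax": 0,"ay": 0,"az": 0},{"x": 0,"y": 0,"z": 0,"ax": 0,"ay": 0,"az": 0},{"x": 0,"y": 0,"z": 0,"ax": 0,"ay": 0,"az": 0},{"x": 0,"y": 0,"z": 0,"ax": 0,"ay": 0,"az": 0}], jaw=45, grip_force=25)

```text
time: 14.15
position: [631.3, 82.9, 8.3]
tool_rot: [0.002, -0.0, 1.0, 0.0]
wrist_force: [-0.5, -0.6, 6.0]
opening: 0.64
gripper_force: 25.8
```

Call:
drive_tool(commands=[{"x": 0,"y": 0,"z": -0.01,"ax": 0,"ay": 0,"az": 0},{"x": 0,"y": 0,"z": -0.02,"ax": 0,"ay": 0,"az": 0},{"x": 0,"y": 0,"z": -0.03,"ax": 0,"ay": 0,"az": 0},{"x": 0,"y": 0,"z": -0.03,"ax": 0,"ay": 0,"az": 0},{"x": 0,"y": 0,"z": 0,"ax": 0,"ay": 0,"az": 0}])

```text
time: 14.78
position: [631.9, 83.0, 77.1]
tool_rot: [0.003, -0.0, 1.0, 0.0]
wrist_force: [-0.4, -0.9, -0.3]
opening: 0.639
gripper_force: 26.5
```

Run:
```python
from h import *
look('w8.png',['small_dish'],70)
plan(454.6,-299,90,90)
```

```text
small_dish [(0.88, [627.0, 81.0, 72.0])]
   mask 0.83 (280, 262) [106. 106.] [635.3  82.9  70. ]
pos [629.9  82.8  72.6] yaw 90.0 j6 -1.49 | shift total/750 [ 0.2337 -0.509  -0.0228] turn total/60 [-0.    -0.001  0.   ] min rows 6.7
```

View pics/w8.png

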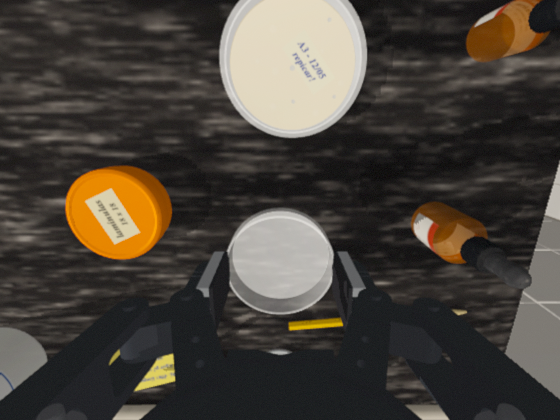

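Dish is held level. Carrying it over the tin.

Call:
drive_tool(commands=[{"x": 0.0293,"y": -0.0637,"z": -0.0125,"ax": 0,"ay": 0,"az": 0},{"x": 0.0293,"y": -0.0637,"z": -0.0125,"ax": 0,"ay": 0,"az": 0},{"x": 0.0292,"y": -0.0636,"z": 0,"ax": 0,"ay": 0,"az": 0},{"x": 0.0292,"y": -0.0636,"z": 0,"ax": 0,"ay": 0,"az": 0},{"x": 0.0292,"y": -0.0636,"z": 0,"ax": 0,"ay": 0,"az": 0},{"x": 0.0292,"y": -0.0636,"z": 0,"ax": 0,"ay": 0,"az": 0},{"x": 0.0292,"y": -0.0636,"z": 0,"ax": 0,"ay": 0,"az": 0},{"x": 0.0292,"y": -0.0636,"z": 0,"ax": 0,"ay": 0,"az": 0},{"x": 0,"y": 0,"z": 0.02,"ax": 0,"ay": 0,"az": 0},{"x": 0,"y": 0,"z": 0,"ax": 0,"ay": 0,"az": 0}])

```text
time: 16.18
position: [453.8, -297.8, 74.4]
tool_rot: [-0.002, 0.0, 1.0, 0.002]
wrist_force: [-0.4, -0.3, -0.3]
opening: 0.636
gripper_force: 26.5
```

Run:
```python
from h import *
plan(454.6,-299,45,90)
```

```text
pos [ 453.8 -297.8   74.4] yaw 90.0 j6 -2.21 | shift total/750 [-0.0012 -0.0018  0.0392] turn total/60 [ 0.003 -0.004 -0.001] min rows 0.5
```

Call:
drive_tool(commands=[{"x": -0.001,"y": -0.001,"z": 0.02,"ax": 0,"ay": 0,"az": 0},{"x": 0,"y": 0,"z": 0.012,"ax": 0,"ay": 0,"az": 0},{"x": 0,"y": 0,"z": 0.006,"ax": 0,"ay": 0,"az": 0},{"x": 0,"y": 0,"z": 0.003,"ax": 0,"ay": 0,"az": 0},{"x": 0,"y": 0,"z": 0,"ax": 0,"ay": 0,"az": 0},{"x": 0,"y": 0,"z": 0,"ax": 0,"ay": 0,"az": 0}])

```text
time: 16.92
position: [455.9, -299.9, 47.0]
tool_rot: [0.0, -0.0, 1.0, -0.0]
wrist_force: [-0.2, -0.7, -0.5]
opening: 0.638
gripper_force: 26.5
```

Call:
drive_tool(commands=[{"x": 0,"y": 0,"z": 0.002,"ax": 0,"ay": 0,"az": 0},{"x": 0,"y": 0,"z": 0.002,"ax": 0,"ay": 0,"az": 0},{"x": 0,"y": 0,"z": 0,"ax": 0,"ay": 0,"az": 0}])

```text
time: 17.3
position: [455.6, -299.6, 43.3]
tool_rot: [-0.0, 0.0, 1.0, 0.0]
wrist_force: [-0.5, -0.5, -0.3]
opening: 0.636
gripper_force: 26.5
```

Call:
drive_tool(commands=[{"x": 0,"y": 0,"z": 0.002,"ax": 0,"ay": 0,"az": 0},{"x": 0,"y": 0,"z": 0,"ax": 0,"ay": 0,"az": 0}])

```text
time: 17.55
position: [455.8, -299.8, 42.8]
tool_rot: [0.0, -0.0, 1.0, -0.0]
wrist_force: [-2.7, 0.9, 5.1]
opening: 0.64
gripper_force: 27.3
```

Contact at 5 N. Releasing.

Call:
drive_tool(commands=[{"x": 0,"y": 0,"z": 0,"ax": 0,"ay": 0,"az": 0},{"x": 0,"y": 0,"z": 0,"ax": 0,"ay": 0,"az": 0},{"x": 0,"y": 0,"z": 0,"ax": 0,"ay": 0,"az": 0},{"x": 0,"y": 0,"z": -0.02,"ax": 0,"ay": 0,"az": 0},{"x": 0,"y": 0,"z": -0.06,"ax": 0,"ay": 0,"az": 0},{"x": 0,"y": 0,"z": -0.06,"ax": 0,"ay": 0,"az": 0},{"x": 0,"y": 0,"z": 0,"ax": 0,"ay": 0,"az": 0},{"x": 0,"y": 0,"z": 0,"ax": 0,"ay": 0,"az": 0}], jaw=85)

```text
time: 18.55
position: [455.8, -299.7, 147.5]
tool_rot: [0.0, -0.0, 1.0, -0.0]
wrist_force: [-0.2, -0.6, 0.2]
opening: 0.994
gripper_force: 0.0
```

Run:
```python
from h import *
look('w9.png',['small_dish','tin'],40)
plan(378,150,160,90)
plan(508,165,160,90)
```

```text
small_dish [(0.62, [395.0, -369.0, 2.0])]
   mask 0.72 (280, 207) [66. 66.] [ 457.  -299.7   40. ]
tin [(0.82, [619.0, -37.0, 2.0]), (0.47, [455.0, -301.0, 38.0])]
   mask 0.86 (522, 326) [24. 74.] [584.5 -50.4  40. ]
   mask 0.61 (281, 206) [69. 74.] [ 455.5 -299.5   40. ]
pos [ 455.3 -299.4  145.7] yaw 90.0 j6 -2.21 | shift total/750 [ 0.103   0.5992 -0.018 ] turn total/60 [ 0.001 -0.002  0.   ] min rows 7.3
pos [ 455.3 -299.4  145.7] yaw 90.0 j6 -2.21 | shift total/750 [-0.0703  0.6192 -0.0183] turn total/60 [ 0.001 -0.002  0.   ] min rows 7.5
```

View pics/w9.png

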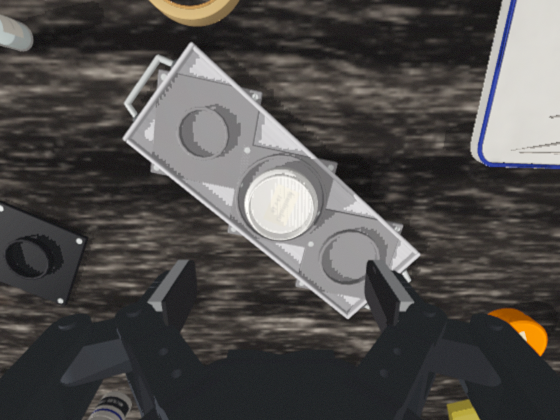

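Dish sits centred on the tin. Now a look from above the eyepiece and bottle.

Call:
drive_tool(commands=[{"x": 0.0082,"y": 0.074,"z": 0,"ax": 0,"ay": 0,"az": 0},{"x": 0.0082,"y": 0.074,"z": 0,"ax": 0,"ay": 0,"az": 0},{"x": 0.0082,"y": 0.074,"z": 0,"ax": 0,"ay": 0,"az": 0},{"x": 0.0082,"y": 0.074,"z": 0,"ax": 0,"ay": 0,"az": 0},{"x": 0.0082,"y": 0.074,"z": 0,"ax": 0,"ay": 0,"az": 0},{"x": 0.0082,"y": 0.074,"z": 0,"ax": 0,"ay": 0,"az": 0},{"x": 0.0082,"y": 0.074,"z": 0,"ax": 0,"ay": 0,"az": 0},{"x": 0.0082,"y": 0.074,"z": 0,"ax": 0,"ay": 0,"az": 0},{"x": 0.0082,"y": 0.074,"z": 0,"ax": 0,"ay": 0,"az": 0},{"x": 0,"y": 0,"z": 0,"ax": 0,"ay": 0,"az": 0}])

```text
time: 20.05
position: [399.0, 202.8, 146.3]
tool_rot: [-0.001, -0.003, 1.0, 0.0]
wrist_force: [-0.2, -0.7, 0.5]
opening: 0.996
gripper_force: 0.0
```

Run:
```python
from h import *
look('w10.png',['eyepiece','small_bottle'],59)
plan(378,208,40,90)
```

```text
eyepiece [(0.92, [380.0, 208.0, 1.0])]
   mask 0.66 (285, 182) [41. 52.] [372.8 206.5  59. ]
   mask 0.37 (203, 310) [33. 77.] [494.1 131.4  59. ]
small_bottle [(0.72, [508.0, 220.0, -1.0])]
   mask 0.59 (297, 304) [24. 61.] [486.8 218.9  59. ]
pos [400.6 198.6 146.9] yaw 89.9 j6 -1.18 | shift total/750 [0.0302 0.0125 0.1425] turn total/60 [-0.    -0.    -0.002] min rows 1.8
```

View pics/w10.png

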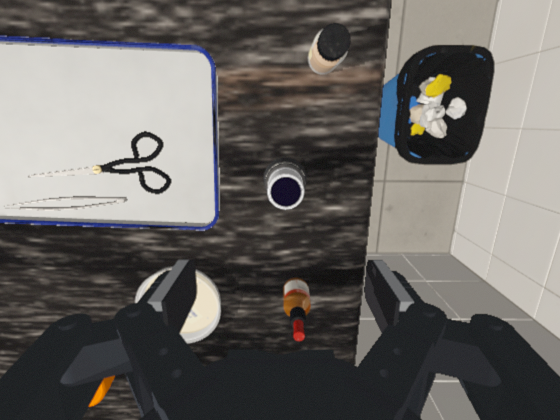

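The eyepiece (286,188) and red-teat bottle (297,305) are both standing. Grasping the eyepiece barrel at (380,208).

Call:
drive_tool(commands=[{"x": 0.0275,"y": 0.0125,"z": 0,"ax": 0,"ay": 0,"az": 0},{"x": 0,"y": 0,"z": 0.05,"ax": 0,"ay": 0,"az": 0},{"x": 0,"y": 0,"z": 0.05,"ax": 0,"ay": 0,"az": 0},{"x": 0,"y": 0,"z": 0.03,"ax": 0,"ay": 0,"az": 0},{"x": 0,"y": 0,"z": 0.0152,"ax": 0,"ay": 0,"az": 0},{"x": 0,"y": 0,"z": 0,"ax": 0,"ay": 0,"az": 0}])

```text
time: 21.05
position: [379.8, 208.4, 37.8]
tool_rot: [-0.0, 0.001, 1.0, -0.0]
wrist_force: [0.1, 0.4, 0.3]
opening: 0.997
gripper_force: 0.0
```

Call:
drive_tool(commands=[{"x": 0,"y": 0,"z": 0,"ax": 0,"ay": 0,"az": 0},{"x": 0,"y": 0,"z": 0,"ax": 0,"ay": 0,"az": 0},{"x": 0,"y": 0,"z": 0,"ax": 0,"ay": 0,"az": 0},{"x": 0,"y": 0,"z": 0,"ax": 0,"ay": 0,"az": 0},{"x": 0,"y": 0,"z": 0,"ax": 0,"ay": 0,"az": 0},{"x": 0,"y": 0,"z": 0,"ax": 0,"ay": 0,"az": 0},{"x": 0,"y": 0,"z": 0,"ax": 0,"ay": 0,"az": 0},{"x": 0,"y": 0,"z": 0,"ax": 0,"ay": 0,"az": 0}], jaw=18, grip_force=30)

```text
time: 22.05
position: [380.2, 209.3, 38.9]
tool_rot: [0.001, -0.0, 1.0, 0.0]
wrist_force: [0.4, -0.2, 6.0]
opening: 0.356
gripper_force: 30.5
```

Call:
drive_tool(commands=[{"x": 0,"y": 0,"z": -0.01,"ax": 0,"ay": 0,"az": 0},{"x": 0,"y": 0,"z": -0.03,"ax": 0,"ay": 0,"az": 0},{"x": 0,"y": 0,"z": -0.05,"ax": 0,"ay": 0,"az": 0},{"x": 0,"y": 0,"z": -0.05,"ax": 0,"ay": 0,"az": 0},{"x": 0,"y": 0,"z": 0,"ax": 0,"ay": 0,"az": 0}])

```text
time: 22.68
position: [380.9, 209.8, 146.4]
tool_rot: [0.002, -0.0, 1.0, 0.001]
wrist_force: [0.1, -0.4, -2.2]
opening: 0.355
gripper_force: 30.1
```

Run:
```python
from h import *
look('w11.png',['eyepiece'],150)
plan(517,-226,140,90)
```

```text
eyepiece [(0.91, [379.0, 210.0, 110.0])]
   mask 0.83 (280, 258) [ 67. 107.] [376.3 209.6 150. ]
pos [379.1 208.9 141.6] yaw 90.0 j6 -1.15 | shift total/750 [-0.1838 -0.5799  0.0023] turn total/60 [-0.001 -0.002  0.   ] min rows 7.3
```

Call:
drive_tool(commands=[{"x": -0.023,"y": -0.0725,"z": 0,"ax": 0,"ay": 0,"az": 0},{"x": -0.023,"y": -0.0725,"z": 0,"ax": 0,"ay": 0,"az": 0},{"x": -0.023,"y": -0.0725,"z": 0,"ax": 0,"ay": 0,"az": 0},{"x": -0.023,"y": -0.0725,"z": 0,"ax": 0,"ay": 0,"az": 0},{"x": -0.023,"y": -0.0725,"z": 0,"ax": 0,"ay": 0,"az": 0},{"x": -0.023,"y": -0.0725,"z": 0,"ax": 0,"ay": 0,"az": 0},{"x": -0.023,"y": -0.0725,"z": 0,"ax": 0,"ay": 0,"az": 0},{"x": -0.023,"y": -0.0725,"z": 0,"ax": 0,"ay": 0,"az": 0},{"x": 0,"y": 0,"z": 0,"ax": 0,"ay": 0,"az": 0},{"x": 0,"y": 0,"z": 0,"ax": 0,"ay": 0,"az": 0}])

```text
time: 24.08
position: [516.9, -225.2, 141.1]
tool_rot: [-0.002, 0.0, 1.0, 0.001]
wrist_force: [-0.8, -0.1, -0.8]
opening: 0.356
gripper_force: 30.3
```

Call:
drive_tool(commands=[{"x": 0,"y": 0,"z": 0.04,"ax": 0,"ay": 0,"az": 0},{"x": 0,"y": 0,"z": 0.03,"ax": 0,"ay": 0,"az": 0},{"x": 0,"y": 0,"z": 0.02,"ax": 0,"ay": 0,"az": 0},{"x": 0,"y": 0,"z": 0,"ax": 0,"ay": 0,"az": 0},{"x": 0,"y": 0,"z": 0,"ax": 0,"ay": 0,"az": 0}])

```text
time: 24.7
position: [518.2, -225.6, 76.8]
tool_rot: [0.001, -0.0, 1.0, -0.0]
wrist_force: [0.3, -0.1, -0.6]
opening: 0.36
gripper_force: 30.4
```

Run:
```python
from h import *
plan(517.5,-226,52,90)
```

```text
pos [ 518.2 -225.6   76.8] yaw 90.0 j6 -2.04 | shift total/750 [ 0.001  -0.0005  0.0331] turn total/60 [-0.001  0.001  0.001] min rows 0.4
```

Call:
drive_tool(commands=[{"x": 0,"y": 0,"z": 0.016,"ax": 0,"ay": 0,"az": 0},{"x": 0,"y": 0,"z": 0.01,"ax": 0,"ay": 0,"az": 0},{"x": 0,"y": 0,"z": 0.006,"ax": 0,"ay": 0,"az": 0},{"x": 0,"y": 0,"z": 0.003,"ax": 0,"ay": 0,"az": 0},{"x": 0,"y": 0,"z": 0,"ax": 0,"ay": 0,"az": 0}])

```text
time: 25.32
position: [517.7, -225.8, 49.3]
tool_rot: [-0.0, 0.0, 1.0, 0.0]
wrist_force: [-0.1, 0.1, -1.3]
opening: 0.358
gripper_force: 30.4
```

Call:
drive_tool(commands=[{"x": 0,"y": 0,"z": 0.003,"ax": 0,"ay": 0,"az": 0},{"x": 0,"y": 0,"z": 0,"ax": 0,"ay": 0,"az": 0}])

```text
time: 25.58
position: [518.2, -226.1, 48.0]
tool_rot: [0.001, -0.0, 1.0, -0.0]
wrist_force: [-0.1, -0.2, 2.4]
opening: 0.359
gripper_force: 30.4
```

Seated (48.0 mm as expected, light contact). Releasing and returning to the bottle.

Call:
drive_tool(commands=[{"x": 0,"y": 0,"z": 0,"ax": 0,"ay": 0,"az": 0},{"x": 0,"y": 0,"z": 0,"ax": 0,"ay": 0,"az": 0},{"x": 0,"y": 0,"z": 0,"ax": 0,"ay": 0,"az": 0},{"x": 0,"y": 0,"z": 0,"ax": 0,"ay": 0,"az": 0},{"x": 0,"y": 0,"z": -0.02,"ax": 0,"ay": 0,"az": 0},{"x": 0,"y": 0,"z": -0.06,"ax": 0,"ay": 0,"az": 0},{"x": 0,"y": 0,"z": -0.06,"ax": 0,"ay": 0,"az": 0},{"x": 0,"y": 0,"z": 0,"ax": 0,"ay": 0,"az": 0}], jaw=65)

```text
time: 26.58
position: [519.9, -226.9, 158.9]
tool_rot: [0.005, -0.0, 1.0, -0.002]
wrist_force: [0.2, -0.5, -0.9]
opening: 0.76
gripper_force: 0.0
```

Run:
```python
from h import *
look('w12.png',['eyepiece'],60)
plan(480,222,150,90)
```

```text
eyepiece [(0.91, [522.0, -228.0, 10.0])]
   mask 0.57 (280, 198) [42. 54.] [ 511.1 -227.3   60. ]
   mask 0.22 (121, 56) [104. 128.] [ 400.7 -347.1   60. ]
pos [ 517.6 -225.7  152. ] yaw 90.0 j6 -2.04 | shift total/750 [0.05   0.597  0.0028] turn total/60 [ 0. -0.  0.] min rows 7.2
```

Call:
drive_tool(commands=[{"x": 0.0063,"y": 0.0747,"z": 0,"ax": 0,"ay": 0,"az": 0},{"x": 0.0063,"y": 0.0747,"z": 0,"ax": 0,"ay": 0,"az": 0},{"x": 0.0063,"y": 0.0747,"z": 0,"ax": 0,"ay": 0,"az": 0},{"x": 0.0063,"y": 0.0747,"z": 0,"ax": 0,"ay": 0,"az": 0},{"x": 0.0063,"y": 0.0747,"z": 0,"ax": 0,"ay": 0,"az": 0},{"x": 0.0063,"y": 0.0747,"z": 0,"ax": 0,"ay": 0,"az": 0},{"x": 0.0063,"y": 0.0747,"z": 0,"ax": 0,"ay": 0,"az": 0},{"x": 0.0063,"y": 0.0747,"z": 0,"ax": 0,"ay": 0,"az": 0},{"x": 0,"y": 0,"z": 0,"ax": 0,"ay": 0,"az": 0},{"x": 0,"y": 0,"z": 0,"ax": 0,"ay": 0,"az": 0}])

```text
time: 27.98
position: [479.4, 221.9, 150.8]
tool_rot: [-0.001, -0.0, 1.0, -0.001]
wrist_force: [-0.3, -0.4, 0.1]
opening: 0.76
gripper_force: 0.0
```

Run:
```python
from h import *
im,c=snap('wrist','w13.png')
for q in ['small_bottle','large_bottle']: print(q,[(round(r['score'],2),cam2w('wrist',r['point'],c).round(1).tolist()) for r in pinpoint(q,'wrist')[:3]])
h=cv2.cvtColor(im,cv2.COLOR_RGB2HSV); m=((h[...,0]<6)|(h[...,0]>174))&(h[...,1]>180)&(h[...,2]>120)
n,l,st,ce=cv2.connectedComponentsWithStats(m.astype('uint8'))
i=1+np.argmax(st[1:,4]); print(st[i],ce[i],pix2world('wrist',ce[i],68,c).round(1))
plan(508,223,16,90)
```

```text
small_bottle [(0.66, [507.9, 219.3, -2.6])]
large_bottle [(0.78, [634.7, 205.7, -3.8])]
[272 239  12  17 117] [276.98290598 248.77777778] [509.6 219.   68. ]
pos [480.1 221.  151.7] yaw 89.9 j6 -1.2 | shift total/750 [-0.0374  0.0028  0.1809] turn total/60 [-0.001 -0.001 -0.002] min rows 2.2
```

Bottle at (508.5, 219.5), standing.

Call:
drive_tool(commands=[{"x": -0.0379,"y": -0.002,"z": 0,"ax": 0,"ay": 0,"az": 0},{"x": 0,"y": 0,"z": 0,"ax": 0,"ay": 0,"az": 0},{"x": 0,"y": 0,"z": 0.05,"ax": 0,"ay": 0,"az": 0},{"x": 0,"y": 0,"z": 0.06,"ax": 0,"ay": 0,"az": 0},{"x": 0,"y": 0,"z": 0.04,"ax": 0,"ay": 0,"az": 0},{"x": 0,"y": 0,"z": 0.02,"ax": 0,"ay": 0,"az": 0},{"x": 0,"y": 0,"z": 0.011,"ax": 0,"ay": 0,"az": 0},{"x": 0,"y": 0,"z": 0,"ax": 0,"ay": 0,"az": 0}])

```text
time: 29.12
position: [508.6, 220.8, 17.0]
tool_rot: [0.0, 0.0, 1.0, 0.0]
wrist_force: [-0.0, -0.4, 0.9]
opening: 0.761
gripper_force: 0.0
```

Call:
drive_tool(commands=[{"x": 0,"y": 0,"z": 0,"ax": 0,"ay": 0,"az": 0},{"x": 0,"y": 0,"z": 0,"ax": 0,"ay": 0,"az": 0},{"x": 0,"y": 0,"z": 0,"ax": 0,"ay": 0,"az": 0},{"x": 0,"y": 0,"z": 0,"ax": 0,"ay": 0,"az": 0},{"x": 0,"y": 0,"z": 0,"ax": 0,"ay": 0,"az": 0},{"x": 0,"y": 0,"z": 0,"ax": 0,"ay": 0,"az": 0},{"x": 0,"y": 0,"z": 0,"ax": 0,"ay": 0,"az": 0}], jaw=15, grip_force=30)

```text
time: 30.0
position: [509.0, 221.2, 17.6]
tool_rot: [0.001, -0.0, 1.0, 0.0]
wrist_force: [-1.0, -0.8, 6.5]
opening: 0.307
gripper_force: 29.9
```

Call:
drive_tool(commands=[{"x": 0,"y": 0,"z": -0.01,"ax": 0,"ay": 0,"az": 0},{"x": 0,"y": 0,"z": -0.03,"ax": 0,"ay": 0,"az": 0},{"x": 0,"y": 0,"z": -0.05,"ax": 0,"ay": 0,"az": 0},{"x": 0,"y": 0,"z": -0.05,"ax": 0,"ay": 0,"az": 0},{"x": 0,"y": 0,"z": 0,"ax": 0,"ay": 0,"az": 0},{"x": 0,"y": 0,"z": 0,"ax": 0,"ay": 0,"az": 0}])

```text
time: 30.75
position: [507.9, 220.7, 120.3]
tool_rot: [-0.001, -0.0, 1.0, -0.0]
wrist_force: [0.4, -0.6, -0.8]
opening: 0.309
gripper_force: 29.7
```

Run:
```python
from h import *
im,c=snap('wrist','w14.png')
for q in ['small_bottle']: print(q,[(round(r['score'],2),cam2w('wrist',r['point'],c).round(1).tolist()) for r in pinpoint(q,'wrist')[:3]])
plan(392.5,-369.5,125,90)
```

```text
small_bottle [(0.56, [506.6, 221.5, 100.5])]
pos [507.4 220.6 119.3] yaw 90.0 j6 -1.22 | shift total/750 [ 0.1533 -0.7867 -0.0062] turn total/60 [-0.001 -0.003  0.   ] min rows 9.6
```

Call:
drive_tool(commands=[{"x": 0.0091,"y": -0.0715,"z": 0,"ax": 0,"ay": 0,"az": 0},{"x": 0.0091,"y": -0.0715,"z": 0,"ax": 0,"ay": 0,"az": 0},{"x": 0.0091,"y": -0.0715,"z": 0,"ax": 0,"ay": 0,"az": 0},{"x": 0.0091,"y": -0.0715,"z": 0,"ax": 0,"ay": 0,"az": 0},{"x": 0.0091,"y": -0.0715,"z": 0,"ax": 0,"ay": 0,"az": 0},{"x": 0.0091,"y": -0.0715,"z": 0,"ax": 0,"ay": 0,"az": 0},{"x": 0.0091,"y": -0.0715,"z": 0,"ax": 0,"ay": 0,"az": 0},{"x": 0.0091,"y": -0.0715,"z": 0,"ax": 0,"ay": 0,"az": 0},{"x": 0.0091,"y": -0.0715,"z": 0,"ax": 0,"ay": 0,"az": 0},{"x": 0.0091,"y": -0.0715,"z": 0,"ax": 0,"ay": 0,"az": 0}])

```text
time: 32.1
position: [439.1, -316.6, 119.7]
tool_rot: [-0.001, 0.0, 1.0, 0.001]
wrist_force: [0.1, 0.8, -0.6]
opening: 0.308
gripper_force: 29.9
```

Call:
drive_tool(commands=[{"x": 0.0091,"y": -0.0715,"z": 0,"ax": 0,"ay": 0,"az": 0},{"x": 0,"y": 0,"z": 0,"ax": 0,"ay": 0,"az": 0},{"x": 0,"y": 0,"z": 0,"ax": 0,"ay": 0,"az": 0}])

```text
time: 32.48
position: [432.9, -368.2, 119.9]
tool_rot: [-0.001, 0.0, 1.0, 0.001]
wrist_force: [0.2, 0.1, -0.7]
opening: 0.31
gripper_force: 30.0
```

Run:
```python
from h import *
look('w15.png',['holder_small','small_dish','eyepiece'],17)
plan(392.5,-369.5,80,90)
```

```text
holder_small [(0.85, [399.0, -370.0, 3.0]), (0.85, [525.0, -569.0, -1.0])]
   mask 0.96 (276, 159) [111. 118.] [ 389.9 -371.6   17. ]
   mask 0.83 (81, 285) [ 88. 116.] [ 510.3 -559.2   17. ]
small_dish [(0.87, [454.0, -298.0, 34.0])]
   mask 0.57 (364, 243) [70. 73.] [ 466.8 -291.3   17. ]
eyepiece [(0.55, [518.0, -226.0, 11.0])]
   mask 0.91 (436, 300) [38. 91.] [ 527.1 -215.4   17. ]
pos [ 433.7 -368.3  121.7] yaw 90.1 j6 -2.34 | shift total/750 [ 0.0549 -0.0015  0.0555] turn total/60 [-0.     0.     0.001] min rows 0.9
```

View pics/w15.png

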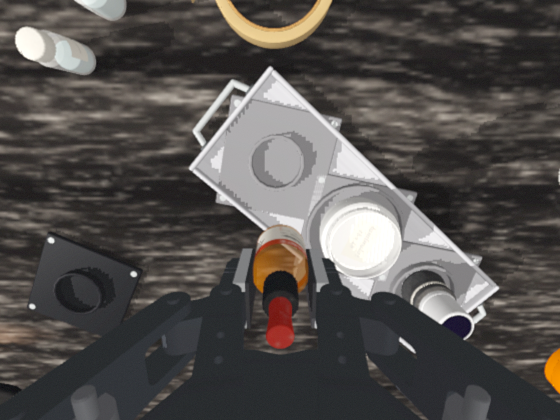

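The small ring rim at (278,160) gives about (391.5,-369.5), as estimated; the dish, tin and eyepiece are in place. Inserting the bottle.

Call:
drive_tool(commands=[{"x": 0.028,"y": -0.0015,"z": 0,"ax": 0,"ay": 0,"az": 0},{"x": 0.0275,"y": 0,"z": 0.02,"ax": 0,"ay": 0,"az": 0},{"x": 0,"y": 0,"z": 0.03,"ax": 0,"ay": 0,"az": 0},{"x": 0,"y": 0,"z": 0.03,"ax": 0,"ay": 0,"az": 0},{"x": 0,"y": 0,"z": 0,"ax": 0,"ay": 0,"az": 0},{"x": 0,"y": 0,"z": 0.02,"ax": 0,"ay": 0,"az": 0},{"x": 0,"y": 0,"z": 0.012,"ax": 0,"ay": 0,"az": 0},{"x": 0,"y": 0,"z": 0.008,"ax": 0,"ay": 0,"az": 0},{"x": 0,"y": 0,"z": 0,"ax": 0,"ay": 0,"az": 0}])

```text
time: 33.95
position: [391.5, -369.9, 30.9]
tool_rot: [-0.0, -0.0, 1.0, 0.0]
wrist_force: [0.6, -0.5, -0.7]
opening: 0.313
gripper_force: 30.0
```

Call:
drive_tool(commands=[{"x": 0,"y": 0,"z": 0.003,"ax": 0,"ay": 0,"az": 0},{"x": 0,"y": 0,"z": 0.0025,"ax": 0,"ay": 0,"az": 0},{"x": 0,"y": 0,"z": 0,"ax": 0,"ay": 0,"az": 0}])

```text
time: 34.33
position: [391.7, -370.1, 27.3]
tool_rot: [0.0, -0.0, 1.0, 0.0]
wrist_force: [0.0, -0.2, -0.6]
opening: 0.305
gripper_force: 30.0
```

Call:
drive_tool(commands=[{"x": 0,"y": 0,"z": 0.002,"ax": 0,"ay": 0,"az": 0},{"x": 0,"y": 0,"z": 0,"ax": 0,"ay": 0,"az": 0}])

```text
time: 34.58
position: [391.9, -370.3, 26.7]
tool_rot: [0.0, -0.0, 1.0, -0.0]
wrist_force: [-0.7, 1.3, 3.3]
opening: 0.308
gripper_force: 30.4
```

Seated. Releasing and rising.

Call:
drive_tool(commands=[{"x": 0,"y": 0,"z": 0,"ax": 0,"ay": 0,"az": 0},{"x": 0,"y": 0,"z": 0,"ax": 0,"ay": 0,"az": 0},{"x": 0,"y": 0,"z": 0,"ax": 0,"ay": 0,"az": 0},{"x": 0,"y": 0,"z": 0,"ax": 0,"ay": 0,"az": 0},{"x": 0,"y": 0,"z": -0.03,"ax": 0,"ay": 0,"az": 0},{"x": 0,"y": 0,"z": -0.06,"ax": 0,"ay": 0,"az": 0},{"x": 0,"y": 0,"z": -0.06,"ax": 0,"ay": 0,"az": 0},{"x": 0,"y": 0,"z": -0.03,"ax": 0,"ay": 0,"az": 0},{"x": 0,"y": 0,"z": 0,"ax": 0,"ay": 0,"az": 0},{"x": 0,"y": 0,"z": 0,"ax": 0,"ay": 0,"az": 0}], jaw=55)

```text
time: 35.83
position: [391.3, -369.7, 159.1]
tool_rot: [-0.001, -0.0, 1.0, 0.001]
wrist_force: [0.7, -0.4, -0.6]
opening: 0.646
gripper_force: 0.0
```

Run:
```python
from h import *
for n in ['wrist','scene']:
    im,c=snap(n,n+'f.png')
    for q in ['small_bottle','small_dish','tin','eyepiece','large_bottle','large_dish']: print(n,q,[(round(r['score'],2),cam2w(n,r['point'],c).round().tolist()) for r in pinpoint(q,n)[:3]])
im=cv2.imread('pics/wristf.png')
h=cv2.cvtColor(im,cv2.COLOR_BGR2HSV); m=((h[...,0]<6)|(h[...,0]>174))&(h[...,1]>180)&(h[...,2]>120)
n,l,st,ce=cv2.connectedComponentsWithStats(m.astype('uint8'))
i=1+np.argmax(st[1:,4]); print(st[i],ce[i],pix2world('wrist',ce[i],77).round(1))
```

```text
wrist small_bottle [(0.83, [393.0, -370.0, 7.0])]
wrist small_dish [(0.94, [455.0, -299.0, 35.0])]
wrist tin [(0.86, [457.0, -297.0, 6.0]), (0.71, [623.0, -36.0, -1.0])]
wrist eyepiece [(0.96, [519.0, -228.0, 11.0])]
wrist large_bottle []
wrist large_dish []
scene small_bottle []
scene small_dish []
scene tin [(0.57, [625.0, -34.0, 1.0]), (0.42, [460.0, -300.0, 10.0])]
scene eyepiece [(0.68, [513.0, -224.0, 4.0])]
scene large_bottle [(0.68, [639.0, 202.0, -2.0])]
scene large_dish [(0.73, [525.0, 91.0, 2.0])]
[273 206  11  15 128] [278.078125  212.7890625] [ 390.3 -372.    77. ]
```

Everything is in place and upright, and the look-alikes haven't moved.

```bash
python3 -c "
from cell import robot
print(robot.finish_job())"
```

```text
the job is handed in; nothing more can be done
None
```

The tray is packed and the job handed in at about 36 s: the last camera check had the tin, eyepiece and smaller bottle in their rings, the smaller dish centred on the tin, and the bigger bottle and dish where they started; the judge gave no verdict back.

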